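# Sweep stray terminal blocks into the catch tray

### The job

Two loose black terminal blocks were left on the test bench: sweep both into the blue open-fronted catch tray, pushing them along the bench top with your closed fingertips until each lies wholly inside it. Keep them flat on the bench all the way, without lifting, carrying or tipping them, and leave the green terminal block and everything else where it is.

Things in the scene. Friction and masses are not known exactly. Their poses are not given: they have to be found in the camera images.
- block_a: loose black terminal block with brass screws, 50 mm long (own x) by 32 mm (own y) by 24 mm high (own z up), about 60 g; origin at the centre of the underside. It slides freely on the bench when pushed from the side
- block_b: second loose black terminal block, alike in all: 50 mm long (own x) by 32 mm (own y) by 24 mm high (own z up), about 60 g; origin at the centre of the underside
- tray: fixed blue catch tray, low walls on three sides, front open with no sill; its floor is the bench top. Inside 280 mm wide (own x: walls at -140, +140) by 130 mm deep (own y: back wall at -65, open mouth at +65); walls 6 mm thick, 22 mm high. Origin at the floor's centre, own +y points out of the mouth, to the robot's left within 0.2 rad
- green_block: loose green terminal block of the same shape as the black ones, in a row with them and in any place of the row; it must stay. 50 mm long (own x) by 32 mm (own y) by 24 mm high (own z up), about 60 g; origin at the centre of the underside
- meter: loose off-white handheld meter lying flat beyond the tray's back wall, 170 (own x) by 85 by 33 mm high; origin at the centre of its underside; must stay
- mouse: loose black computer mouse, 105 (own x) by 60 by 34 mm high; origin at the centre of its underside; must stay
- screwdriver: loose orange-handled screwdriver, 170 mm long, lying along its own x; origin on its underside; must stay
- red_plug: loose red plug standing upright, 20 mm across, 40 mm high; origin at the centre of its underside; must stay
- standoff: loose brass standoff standing upright, 16 mm across, 32 mm high; origin at the centre of its underside; must stay
Mind the look-alikes: they are no part of the job. Leave any purple or white look-alike of the block_b alone.

How it is judged:
By the outcome, as a careful person would: the job done as asked, in the order asked, and still so for the second after the job is handed in, with the robot touching nothing.
It also fails if it takes over 61 s, if anything falls off the work surface, if the arm or the gripper's body presses on something with over 40 N, if the wrist force passes 120 N, or if a joint passes its speed limit or range.

### The arm

A 7-joint arm with a two-finger parallel gripper is mounted at the origin on the work surface. World frame = base frame: x ahead of the robot, y to its left, z up, the work surface at z = 0. Lengths are in m, angles in rad, forces in N, time in s.
With the tool pointing down it reaches from about 0.4 to 0.875 m from the base axis. Payload 19.3 kg.
Tool frame: the origin (TCP) lies midway between the tips of the shut fingers; the grasp point (between the pads) lies 19 mm behind it (bot.pinch_z is the distance from the TCP to the grasp point, in m); z points along the fingers, y is the direction in which the jaws open and shut (so a half turn about z gives the same grasp; the last joint's range is limited). The gripper opens to 85 mm and grips with 20 to 120 N. Pads are 22 mm wide; open, the fingers measure 114 mm over their backs; the gripper's body (76 mm by 85 mm) begins 54 mm behind the grasp point. The pads swing forward as they close: fully open they stand 13 mm farther back than shut.
Start: joints at [1.053, 0.521, -0.036, 1.599, 0.021, 1.021, -0.113], TCP at [0.271, -0.563, 0.198] pointing down, gripper open.
Joint ranges: [-2.91, 2.91], [-0.3, 2.13], [-1.5, 1.42], [0.17, 2.43], [-1.26, 4.41], [0.16, 1.93], [-2.52, 2.52]. Speed limits (rad/s): [1.89, 1.89, 2.39, 2.39, 3.01, 3.01, 3.01].

### API

Orientations are given as [roll, pitch, yaw] about the fixed x, y, z axes, in that order (R = Rz(yaw) Ry(pitch) Rx(roll)).
In Python, from workcell import bot gives the robot as it stands. The module is installed in compiled form; this text tells all that it offers.
- The arm moves only by the tool move_arm, never from a script. Its argument "moves" is text: rows parted by semicolons, each of 4 numbers parted by spaces: the shift along the tool's x, y, z in mm, then the turn about the tool's z in rad. In form: dx dy dz yaw; .... A call has exactly 10 rows; each row is the pose to reach, as a shift and turn from the pose commanded when the call began, along the tool's axes at that moment; what a row does not reach only later rows make up. A row lasts 1/12 s, in which the tool goes at most 41.7 mm and 7.16 degrees, less where a joint would pass 70% of its speed; a pose out of reach is approached as far as the arm can. A call with a gripper value outside its range is refused whole. "grip" is the opening, from 0 (shut) to 1 (fully open), set as the call begins (left out, the last holds). The fingers move at their own pace and stop on an object; "grip_force" is the grip in N (left out, the last holds). Time passes only in rows, so rows that repeat a pose let the fingers close, or fill a call up. It gives the time, the measured TCP pose, the force and the opening at its end, in the units of the state.
- bot.observe(): the state, without advancing time (a new reading comes with each control period).
- bot.grab_frame(name): name is "side" or "top" or "wrist"; returns a dict with "frame" (400x640x3 uint8, red, green, blue), "z_map" (400x640 float32, m along the optical axis (not along the pixel's ray), 0 where there is no reading), "K" (3x3 intrinsics, pixels), "eye" and "attitude" of the camera in the world. Camera axes: x right, y up, looking along -z (the intrinsics and any distortion apply to the point x, -y, -z); pixel columns grow to the right and rows downward; lengths in m; the calibration is good to about 2 mm. A picture is of the moment at which its call begins.
- bot.job_done(): hands the job in, once; it reports no verdict.
Trained networks look in a picture, given as the dict that the camera call returned (one of the last four; its "shot" number tells which), for a name from the list of things; names that differ only in an ending like _2 or _b are one class to them, and where a whole thing is asked for, a point or a joint stands for the part that bears it (a point fixed in the world has none). Each returns a list of dicts, best first, with "conf" (0 to 1); they miss things now and then, are a little off and sometimes report something else, mostly with a low value. They report only what shows in the picture. A call takes as long as a camera call. They do not tell look-alikes from the thing itself.
- bot.search_frame(picture, label): "at" ([column, row] in pixels, amid what is visible of it).
- bot.pinpoint(picture, label): "at" ([column, row] in pixels: a listed point, or the origin of a listed thing).
The state is a dict: "clock": time; "qpos": joint angles; "qd": joint speeds; "joint_efforts": joint torques, N m; "position": TCP position; "tool_rot": TCP orientation; "force": force on the tool from outside, world axes, zero at the start; "moment": the same for the moment, N m; "grip_width": finger opening in m.
Only numpy, scipy, OpenCV 4.12 (cv2) and the standard library are available. Lean on these libraries where they do the work, as an engineer would, in place of code of your own. Each camera call takes 0.05 s, during which the arm holds its last target. There are 200 camera calls.

## Working session

There is one attempt and no reset: what is moved stays moved. The work goes in short steps, Python scripts to look and compute and a tool call to move; the robot and the scene stay as the last step left them, time stands still between calls to the robot, and variables do not carry over. Pictures are saved under pics/ and viewed, about 8 in all and at most 12, crops included, and the job is handed in when it is done.

Besides the shell and the picture viewer there is one more tool, called after "Request:" in YAML: its name, and indented under it one key for each argument. move_arm: Moves the arm, as the interface text tells. Its arguments: {"type":"object","properties":{"moves":{"type":"string"},"grip":{"type":"number"},"grip_force":{"type":"number"}},"required":["moves"]}

```bash
mkdir -p pics
cat > h.py <<'E'
import numpy as np, cv2
from workcell import bot
def rot(a):
    a=np.array(a,float)
    if a.shape==(3,3): return a
    if a.size==4: 
        from scipy.spatial.transform import Rotation as R; return R.from_quat(a).as_matrix()
    from scipy.spatial.transform import Rotation as R
    return R.from_euler('xyz',a).as_matrix()
def cloud(p):
    z=p["z_map"];K=p["K"];v,u=np.mgrid[:z.shape[0],:z.shape[1]]
    c=np.stack([(u-K[0,2])/K[0,0]*z,-(v-K[1,2])/K[1,1]*z,-z],-1)
    return c@rot(p["attitude"]).T+np.array(p["eye"])
def save(p,n,f=1): 
    cv2.imwrite('pics/'+n,p["frame"][:,:,::-1])
E
python3 - <<'E'
from h import *
s=bot.observe();print({k:np.round(v,3).tolist() for k,v in s.items()})
p=bot.grab_frame("top");print({k:(v if k not in("frame","z_map") else v.shape) for k,v in p.items()})
save(p,"top1.png")
C=cloud(p)
for l in ["block_a","tray","green_block","meter","mouse","screwdriver","red_plug","standoff"]:
    for d in bot.pinpoint(p,l)[:5]:
        u,v=np.round(d["at"]).astype(int); print(l,round(d["conf"],2),u,v,np.round(C[min(v,399),min(u,639)],3))
q=bot.grab_frame("side");save(q,"side1.png")
E
```

```text
{'clock': 0.0, 'qpos': [1.053, 0.522, -0.036, 1.6, 0.021, 1.021, -0.113], 'qd': [0.001, -0.001, 0.001, -0.001, -0.001, -0.0, 0.0], 'joint_efforts': [0.001, -92.71, 1.981, -36.994, 0.018, 0.008, -0.0], 'position': [0.27, -0.563, 0.197], 'tool_rot': [-3.14, 0.0, 0.448], 'force': [-1.029, 0.278, -0.402], 'moment': [-0.026, 0.044, -0.013], 'grip_width': 0.086}
{'frame': (400, 640, 3), 'z_map': (400, 640), 'K': array([[395.74843064,   0.        , 319.08493232],
       [  0.        , 395.74843064, 200.39241164],
       [  0.        ,   0.        ,   1.        ]]), 'eye': array([ 0.34190131, -0.03220129,  1.18287626]), 'attitude': array([ 0.21144496, -0.00542809, -1.47798087]), 'shot': 1}
block_a 0.63 289 169 [0.68  0.085 0.019]
block_a 0.55 281 243 [0.454 0.085 0.015]
block_a 0.54 284 270 [0.376 0.067 0.018]
tray 0.65 383 210 [ 0.584 -0.212 -0.001]
green_block 0.61 284 203 [0.574 0.089 0.018]
meter 0.62 454 238 [ 0.513 -0.417  0.034]
mouse 0.63 197 226 [0.478 0.332 0.037]
screwdriver 0.67 193 172 [0.641 0.373 0.027]
red_plug 0.4 307 135 [0.802 0.043 0.003]
standoff 0.56 310 274 [ 0.372 -0.01   0.033]
```

View pics/top1.png

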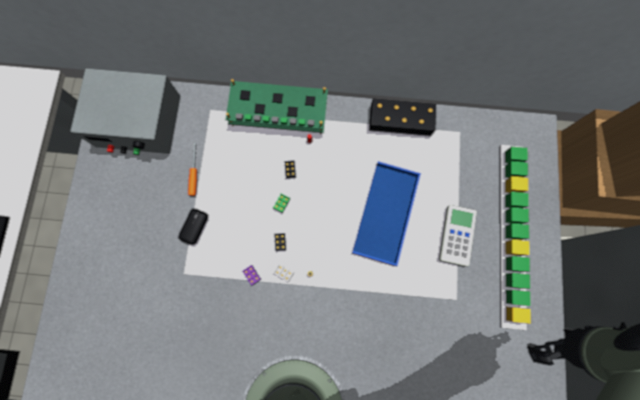

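View pics/side1.png

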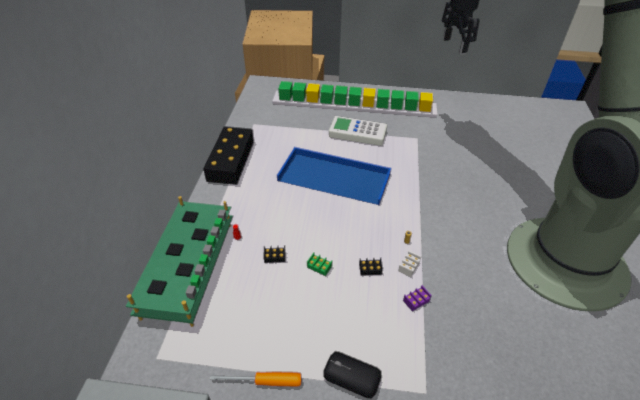

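Top view: the two black blocks are at (290,169) and (280,242), with the green one between them at (282,203). The tray is at (386,213), with its mouth to the left. The white (284,272) and purple (251,275) look-alikes and the standoff (310,274) are near block 2. Next I'll measure poses.

```bash
cat >> h.py <<'E'
def rects():
    p=bot.grab_frame("top");C=cloud(p);f=p["frame"].astype(int)
    hsv=cv2.cvtColor(p["frame"],cv2.COLOR_RGB2HSV).astype(int)
    def rect(m,lo,hi):
        P=C[m&(C[...,2]>lo)&(C[...,2]<hi)][:,:2]
        (c,wh,a)=cv2.minAreaRect(P.astype(np.float32)*1000)
        return np.round(c),np.round(wh),round(a,1),len(P)
    return p,C,f,hsv,rect
def show(dark=120):
    p,C,f,hsv,rect=rects()
    h=C[...,2]; 
    reg=(C[...,0]>.3)&(C[...,0]<.85)&(C[...,1]>-.32)&(C[...,1]<.22)&(h>.010)&(h<.05)
    n,lab,st,cen=cv2.connectedComponentsWithStats(reg.astype(np.uint8))
    for i in range(1,n):
        if st[i,4]<12: continue
        m=lab==i; print(i,st[i,4],rect(m,.010,.05),'rgb',np.round(f[m].mean(0)),'z',np.round(np.percentile(h[m],90),3))
    m=(hsv[...,0]>100)&(hsv[...,0]<125)&(hsv[...,1]>120)&(C[...,1]<0)&(C[...,1]>-.35)&(C[...,0]>.3)&(C[...,0]<.8)
    print('tray',rect(m,-.02,.04))
    return p
E
python3 -c "
from h import *
show()"
```

```text
3 309 (array([809., 105.]), array([ 14., 230.]), 0.4, 309) rgb [56. 84. 70.] z 0.035
4 333 (array([ 839., -235.]), array([170.,  15.]), 89.9, 333) rgb [20. 20. 22.] z 0.049
16 42 (array([783.,  32.]), array([17., 16.]), 5.0, 42) rgb [135.  65.  65.] z 0.042
19 179 (array([681.,  82.]), array([50., 32.]), 10.7, 179) rgb [91. 85. 71.] z 0.026
20 520 (array([ 575., -222.]), array([136., 293.]), 79.0, 520) rgb [ 84. 110. 171.] z 0.025
21 183 (array([574.,  96.]), array([32., 50.]), 67.5, 183) rgb [102. 161. 101.] z 0.026
23 195 (array([457.,  87.]), array([51., 32.]), 10.2, 195) rgb [97. 92. 77.] z 0.025
24 205 (array([354., 159.]), array([50., 32.]), 39.3, 205) rgb [139.  99. 154.] z 0.026
25 199 (array([369.,  67.]), array([50., 32.]), 65.1, 199) rgb [198. 195. 187.] z 0.025
26 24 (array([373., -10.]), array([14., 11.]), 5.0, 24) rgb [171. 160. 121.] z 0.036
tray (array([ 574., -220.]), array([131., 290.]), 78.5, 4187)
```

```bash
cat >> h.py <<'E'
T0=np.array([575.,-218.]);TY=np.radians(79);ty=np.array([np.cos(TY),np.sin(TY)]);tx=np.array([ty[1],-ty[0]])
def tr(p): d=np.array(p)-T0; return np.round([d@tx,d@ty],0)
def hd(t): return np.array([np.sin(t),-np.cos(t)])   # heading, t from -y toward +x
def rows(W):
    """W: world rows x,y,z(mm), heading t(rad); push along -tool x, tool yaw = pi/2+t"""
    s=bot.observe();p=np.array(s["position"])*1000;y=s["tool_rot"][2];c,q=np.cos(y),np.sin(y)
    R=np.array([[c,q,0],[q,-c,0],[0,0,-1.]])
    print('pos',np.round(p),'heading deg',round(np.degrees(y)-90,1))
    print("; ".join("%.0f %.0f %.0f %.2f"%(*(R.T@(np.array(w[:3])-p)),-(np.pi/2+w[3]-y)) for w in W))
def path(c,knots,step,z=7,gap=6):
    """c block centre mm, knots [(s,deg)], returns tool rows, and block centres"""
    t=np.radians(knots[0][1]); k=c-16*hd(t); L=knots[-1][0]; W=[];B=[]
    for s in np.arange(1,L+1):
        t=np.radians(np.interp(s,*zip(*knots))); k=k+hd(t)
        if s%step==0: W.append([*(k-11*hd(t)),z,t]);B.append((*tr(k+16*hd(t)),round(np.degrees(t))))
    return W,B
A=np.array([681.,82.]);KA=[(0,10.7),(20,10.7),(130,-11),(310,-11)]
Bc=np.array([457.,87.]);KB=[(0,10.2),(15,10.2),(45,16),(150,17),(280,-5)]
E
python3 - <<'E'
from h import *
for c,K in((A,KA),(Bc,KB)):
    W,B=path(c,K,10); print(tr(c)); print(B[::3],B[-1]); print(np.round(W[::8],2))
t=np.radians(10.7); rows([[*(A-60*hd(t)),120,t]]) ; rows([[*(A-60*hd(t)),60,t]])
E
```

```text
[ 47. 315.]
[(np.float64(51.0), np.float64(305.0), 11), (np.float64(60.0), np.float64(277.0), 7), (np.float64(66.0), np.float64(247.0), 1), (np.float64(69.0), np.float64(218.0), -5), (np.float64(69.0), np.float64(188.0), -11), (np.float64(69.0), np.float64(158.0), -11), (np.float64(69.0), np.float64(128.0), -11), (np.float64(69.0), np.float64(98.0), -11), (np.float64(69.0), np.float64(68.0), -11), (np.float64(69.0), np.float64(38.0), -11), (np.float64(69.0), np.float64(8.0), -11)] (np.float64(69.0), np.float64(8.0), -11)
[[ 6.7784e+02  9.8700e+01  7.0000e+00  1.9000e-01]
 [ 6.8684e+02  1.9370e+01  7.0000e+00 -5.0000e-02]
 [ 6.7573e+02 -5.9740e+01  7.0000e+00 -1.9000e-01]
 [ 6.6047e+02 -1.3827e+02  7.0000e+00 -1.9000e-01]]
[-174.  277.]
[(np.float64(-170.0), np.float64(268.0), 10), (np.float64(-157.0), np.float64(241.0), 15), (np.float64(-143.0), np.float64(214.0), 16), (np.float64(-130.0), np.float64(187.0), 17), (np.float64(-116.0), np.float64(161.0), 17), (np.float64(-102.0), np.float64(134.0), 15), (np.float64(-91.0), np.float64(106.0), 10), (np.float64(-83.0), np.float64(77.0), 5), (np.float64(-77.0), np.float64(48.0), 0), (np.float64(-74.0), np.float64(18.0), -5)] (np.float64(-74.0), np.float64(18.0), -5)
[[ 4.5399e+02  1.0373e+02  7.0000e+00  1.8000e-01]
 [ 4.7313e+02  2.6130e+01  7.0000e+00  2.9000e-01]
 [ 4.9616e+02 -5.0490e+01  7.0000e+00  2.4000e-01]
 [ 5.0813e+02 -1.2944e+02  7.0000e+00  0.0000e+00]]
pos [ 271. -563.  198.] heading deg -64.3
665 -462 78 -1.31
pos [ 271. -563.  198.] heading deg -64.3
665 -462 138 -1.31
```

Request:
move_arm:
  moves: "35 -24 10 -0.08; 70 -48 20 -0.16; 105 -72 25 -0.24; 140 -97 30 -0.32; 175 -121 35 -0.4; 208 -145 40 -0.48; 240 -167 45 -0.56; 275 -190 50 -0.64; 310 -215 55 -0.72; 345 -239 60 -0.8"
  grip: 0

```text
clock: 1.38
position: [0.475, -0.2035, 0.1388]
tool_rot: [3.141, 0.0, 1.251]
force: [0.4, -0.8, -0.1]
grip_width: 0.0
```

Run:
```python
from h import *
t=np.radians(10.7); rows([[*(A-60*hd(t)),100,t]])
```

```text
pos [ 475. -203.  139.] heading deg -18.3
388 77 39 -0.51
```

Request:
move_arm:
  moves: "39 8 4 -0.05; 78 15 8 -0.1; 117 23 12 -0.15; 156 31 16 -0.2; 195 39 20 -0.25; 234 46 24 -0.3; 273 54 28 -0.36; 312 62 32 -0.41; 351 70 36 -0.46; 388 77 39 -0.51"

```text
clock: 2.22
position: [0.6712, 0.1403, 0.0994]
tool_rot: [-3.142, -0.0, 1.76]
force: [0.0, -0.7, -0.5]
grip_width: 0.0001
```

Run:
```python
from h import *
t=np.radians(10.7); rows([[*(A-60*hd(t)),7,t],[*(A-33*hd(t)),7,t]])
p=bot.grab_frame("wrist"); save(p,"w1.png"); show()
```

```text
pos [671. 140.  99.] heading deg 10.9
1 -1 92 0.00; -26 -1 92 0.00
2 350 (array([ 840., -235.]), array([170.,  18.]), 89.5, 350) rgb [25. 25. 27.] z 0.049
9 149 (array([809.,  46.]), array([ 14., 112.]), 0.9, 149) rgb [65. 97. 80.] z 0.035
12 41 (array([783.,  33.]), array([16., 16.]), 4.7, 41) rgb [152.  71.  70.] z 0.042
13 485 (array([ 575., -223.]), array([136., 294.]), 79.6, 485) rgb [ 97. 125. 193.] z 0.025
tray (array([ 574., -220.]), array([131., 290.]), 78.7, 3983)
```

View pics/w1.png

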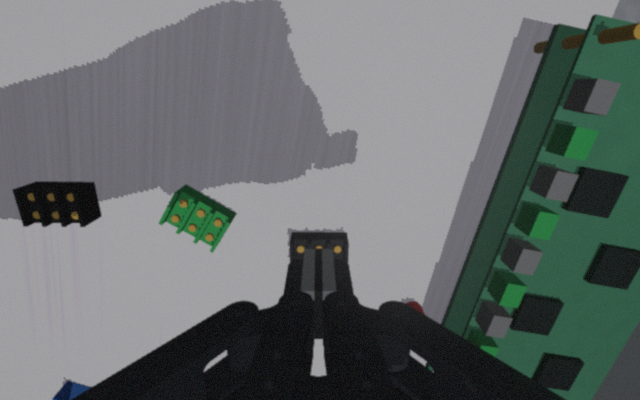

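Wrist view: block A (290–347, row 245) lies centred on the finger axis at column 318. The green block is at (200,218) and the red plug at (412,303), both well clear. Lowering behind A now.

Request:
move_arm:
  moves: "1 0 20 0; 1 0 45 0; 1 0 70 0; 1 0 85 0; 1 0 92 0; 1 0 92 0; -6 0 92 0; -13 0 92 0; -20 0 92 0; -25 0 92 0"

```text
clock: 3.15
position: [0.676, 0.1119, 0.0089]
tool_rot: [3.14, 0.001, 1.756]
force: [0.3, -0.5, -0.5]
grip_width: -0.0001
```

Run:
```python
from h import *
W,B=path(A,KA,10); rows(W[:10])
```

```text
pos [676. 112.   9.] heading deg 10.6
-13 -1 2 -0.00; -23 -1 2 -0.00; -33 -0 2 0.03; -43 -1 2 0.07; -53 -1 2 0.10; -63 -2 2 0.14; -73 -3 2 0.17; -83 -5 2 0.21; -93 -6 2 0.24; -103 -9 2 0.27
```

Request:
move_arm:
  moves: "-11 -1 0 0; -21 -1 0 0; -32 0 0 0.03; -43 -1 0 0.07; -53 -1 0 0.1; -63 -2 0 0.14; -73 -3 0 0.17; -83 -5 0 0.21; -93 -6 0 0.24; -103 -9 0 0.27"

```text
clock: 3.98
position: [0.6856, 0.0099, 0.0078]
tool_rot: [3.141, -0.0, 1.485]
force: [-0.2, -0.6, 0.2]
grip_width: -0.0
```

Run:
```python
from h import *
W,B=path(A,KA,10); rows(W[10:20]);print(B[9])
p=bot.grab_frame("side"); save(p,"s2.png"); show()
p=bot.grab_frame("wrist"); f=p["frame"]; save(p,"w2.png")
```

```text
pos [686.  10.   8.] heading deg -4.9
-10 1 1 0.04; -20 1 1 0.07; -30 0 1 0.11; -40 -1 1 0.11; -50 -2 1 0.11; -60 -3 1 0.11; -70 -4 1 0.11; -80 -5 1 0.11; -90 -6 1 0.11; -100 -7 1 0.11
(np.float64(69.0), np.float64(218.0), -5)
3 140 (array([809., 168.]), array([ 14., 103.]), 0.5, 140) rgb [61. 94. 78.] z 0.035
4 357 (array([ 841., -235.]), array([ 17., 170.]), 0.4, 357) rgb [25. 25. 27.] z 0.049
13 178 (array([681.,  82.]), array([51., 32.]), 10.7, 178) rgb [91. 84. 71.] z 0.026
14 276 (array([ 665., -277.]), array([206., 104.]), 30.4, 276) rgb [ 97. 123. 186.] z 0.026
15 186 (array([574.,  97.]), array([33., 50.]), 68.7, 186) rgb [ 84. 134.  85.] z 0.026
16 124 (array([457.,  93.]), array([50., 23.]), 6.7, 124) rgb [96. 92. 79.] z 0.025
17 205 (array([354., 159.]), array([50., 33.]), 39.5, 205) rgb [155. 110. 172.] z 0.026
18 86 (array([372.,  83.]), array([40., 23.]), 5.2, 86) rgb [207. 204. 195.] z 0.025
tray (array([ 644., -233.]), array([131., 147.]), 78.6, 1454)
```

View pics/s2.png

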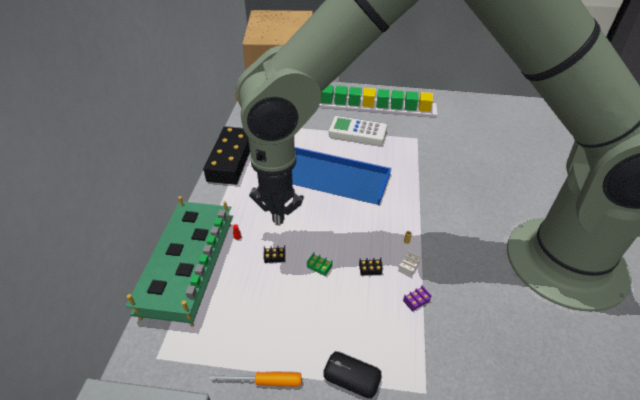

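The side view shows A still at (275,254) and the tips at (278,218), so the fingers passed it without pushing. I'll compare the real tip position with the reported one.

Run:
```python
from h import *
p=bot.grab_frame("side");C=cloud(p)
print(p["eye"],p["attitude"])
for u,v in[(278,222),(278,219),(278,215),(280,228),(278,210),(275,252),(275,260),(370,265),(320,260),(240,300)]: print(u,v,np.round(C[v,u],3),p["frame"][v,u])
s=bot.observe();print(s["position"],s["tool_rot"])
R=rot(p["attitude"]);c=R.T@(np.array(s["position"])-p["eye"]);K=p["K"]
print('tcp px',K[0,0]*c[0]/-c[2]+K[0,2],K[1,1]*-c[1]/-c[2]+K[1,2])
f=p["frame"][150:300,180:400];cv2.imwrite('pics/c3.png',cv2.resize(f,None,fx=3.5,fy=3.5,interpolation=cv2.INTER_CUBIC)[:,:,::-1])
```

```text
[0.49595946 0.7225086  0.82551881] [ 0.78382354 -0.01645634 -3.01757695]
278 222 [0.683 0.021 0.054] [92 93 96]
278 219 [0.683 0.019 0.063] [104 105 108]
278 215 [0.682 0.018 0.076] [76 79 78]
280 228 [ 0.687 -0.01  -0.   ] [219 217 216]
278 210 [0.68  0.022 0.097] [29 31 33]
275 252 [0.681 0.079 0.015] [46 43 37]
275 260 [0.677 0.098 0.008] [14 16 18]
370 265 [0.459 0.087 0.014] [54 51 41]
320 260 [0.573 0.091 0.018] [111 109  47]
240 300 [ 0.732  0.209 -0.   ] [217 213 214]
[0.68534716 0.01091163 0.00782861] [-3.14152521e+00 -2.69249931e-04  1.48796265e+00]
tcp px 278.9787397372595 231.9526592936723
```

View pics/c3.png

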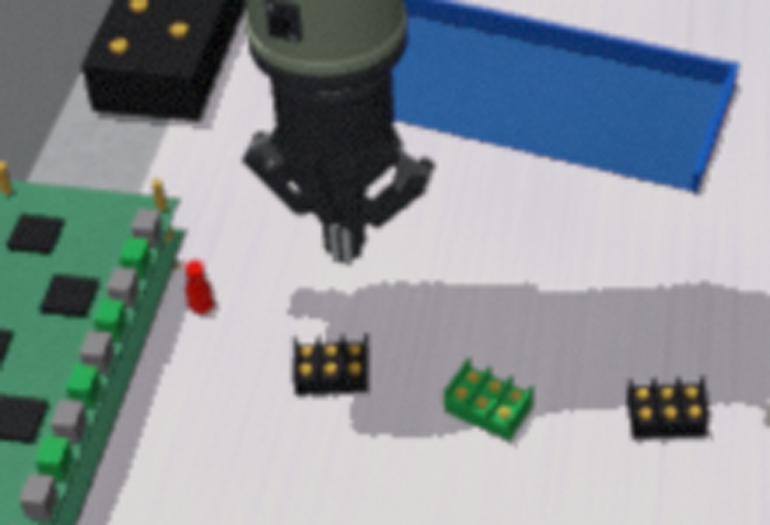

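The tips float roughly 35–45 mm above where the TCP is reported, while x and y agree. I'll measure that offset exactly.

Run:
```python
from h import *
p=bot.grab_frame("side");C=cloud(p)
for v in range(214,232): print(v,[ (round(C[v,u,1],3),round(C[v,u,2],3)) for u in(274,276,278,280,282)])
q=bot.grab_frame("wrist");D=cloud(q);z=q["z_map"]
print(q["eye"],q["attitude"]); 
m=(D[...,2]>0.012)&(D[...,2]<.1)&(abs(D[...,0]-.685)<.04)&(abs(D[...,1]-.01)<.04)
print(m.sum(), np.percentile(D[m],[1,5,25,50],axis=0) if m.any() else '')
```

```text
214 [(np.float64(0.022), np.float64(0.082)), (np.float64(0.018), np.float64(0.078)), (np.float64(0.022), np.float64(0.083)), (np.float64(0.023), np.float64(0.084)), (np.float64(0.021), np.float64(0.083))]
215 [(np.float64(0.019), np.float64(0.075)), (np.float64(0.022), np.float64(0.079)), (np.float64(0.02), np.float64(0.078)), (np.float64(0.022), np.float64(0.08)), (np.float64(0.019), np.float64(0.078))]
216 [(np.float64(0.021), np.float64(0.074)), (np.float64(0.023), np.float64(0.077)), (np.float64(0.021), np.float64(0.075)), (np.float64(0.019), np.float64(0.073)), (np.float64(0.015), np.float64(0.07))]
217 [(np.float64(0.02), np.float64(0.069)), (np.float64(0.022), np.float64(0.072)), (np.float64(0.023), np.float64(0.074)), (np.float64(0.019), np.float64(0.07)), (np.float64(0.019), np.float64(0.071))]
218 [(np.float64(0.02), np.float64(0.066)), (np.float64(0.024), np.float64(0.07)), (np.float64(0.021), np.float64(0.069)), (np.float64(0.016), np.float64(0.064)), (np.float64(0.018), np.float64(0.067))]
219 [(np.float64(0.016), np.float64(0.059)), (np.float64(0.021), np.float64(0.064)
[... 2184 characters left out ...]
0.002))]
230 [(np.float64(-0.001), np.float64(0.0)), (np.float64(-0.001), np.float64(-0.0)), (np.float64(-0.003), np.float64(-0.001)), (np.float64(-0.004), np.float64(-0.001)), (np.float64(-0.004), np.float64(-0.001))]
231 [(np.float64(0.001), np.float64(-0.001)), (np.float64(0.002), np.float64(-0.001)), (np.float64(0.0), np.float64(-0.001)), (np.float64(-0.002), np.float64(-0.003)), (np.float64(-0.001), np.float64(-0.001))]
[0.69224945 0.09384351 0.18205334] [-0.32877663  0.00075674 -0.08245698]
13348 [[6.48752184e-01 8.44669083e-05 4.69108445e-02]
 [6.53270309e-01 1.45803777e-03 5.51942775e-02]
 [6.67303536e-01 1.36779756e-02 8.32946574e-02]
 [6.85779055e-01 2.03795906e-02 9.20313441e-02]]
```

Both cameras put the shut tips at z≈46 mm while 8 mm is reported. The real tip is therefore about 38 mm higher than stated, and nothing was touched. I'll go back behind A and descend by the camera-measured height, watching the force.

Run:
```python
from h import *
t=np.radians(10.7); rows([[*(A-60*hd(t)),z,t] for z in(25,-10,-22)])
```

```text
pos [685.  12.   8.] heading deg -4.7
128 -26 -17 -0.27; 128 -26 18 -0.27; 128 -26 30 -0.27
```

Request:
move_arm:
  moves: "18 -4 -17 -0.05; 48 -9 -17 -0.1; 78 -15 -17 -0.17; 108 -22 -17 -0.23; 128 -26 -17 -0.27; 128 -26 -8 -0.27; 128 -26 4 -0.27; 128 -26 12 -0.27; 128 -26 18 -0.27; 128 -26 18 -0.27"

```text
clock: 5.12
position: [0.6694, 0.1389, -0.0121]
tool_rot: [-3.139, 0.001, 1.756]
force: [0.1, 0.1, -0.1]
grip_width: 0.0001
```

```bash
cat >> h.py <<'E'
def tip():
    s=bot.observe();P=np.array(s["position"]);q=bot.grab_frame("side");D=cloud(q)
    m=(abs(D[...,0]-P[0])<.02)&(abs(D[...,1]-P[1])<.03)&(D[...,2]>.006)&(D[...,2]<.2)
    c=D[m]; print('rep',np.round(P,4),'tip z lowest',np.round(np.sort(c[:,2])[:6],3),'x',np.round(np.percentile(c[c[:,2]<.06][:,0],[3,97]),3),'y',np.round(np.percentile(c[c[:,2]<.06][:,1],[3,97]),3) ,'F',np.round(s["force"],1))
E
python3 - <<'E'
from h import *
tip(); t=np.radians(10.7); rows([[*(A-60*hd(t)),-30,t]])
E
```

```text
rep [ 0.6694  0.1389 -0.0121] tip z lowest [0.024 0.024 0.025 0.026 0.027 0.027] x [0.655 0.679] y [0.132 0.151] F [ 0.1  0.1 -0.1]
pos [670. 139. -11.] heading deg 10.6
2 0 19 -0.00
```

Request:
move_arm:
  moves: "2 0 4 0; 2 0 8 0; 2 0 12 0; 2 0 15 0; 2 0 17 0; 2 0 17 0; -5 0 17 0; -12 0 17 0; -18 0 17 0; -24 0 17 0"

```text
clock: 6.0
position: [0.6749, 0.1156, -0.027]
tool_rot: [3.141, 0.0, 1.757]
force: [-0.2, 0.3, 0.7]
grip_width: -0.0003
```

Run:
```python
from h import *
tip(); W,B=path(A,KA,10,z=-29); rows(W[:10])
```

```text
rep [ 0.6749  0.1156 -0.027 ] tip z lowest [0.007 0.008 0.008 0.01  0.01  0.011] x [0.657 0.692] y [0.095 0.13 ] F [-0.2  0.3  0.7]
pos [675. 114. -27.] heading deg 10.6
-16 -0 2 -0.00; -26 -0 2 -0.00; -36 -0 2 0.03; -46 -0 2 0.07; -56 -1 2 0.10; -66 -1 2 0.14; -76 -3 2 0.17; -85 -4 2 0.20; -95 -6 2 0.24; -105 -8 2 0.27
```

Request:
move_arm:
  moves: "-11 0 0 0; -22 0 0 0; -34 0 0 0.03; -45 0 0 0.07; -56 -1 0 0.1; -66 -1 0 0.14; -76 -3 0 0.17; -85 -4 0 0.2; -95 -6 0 0.24; -105 -8 0 0.27"

```text
clock: 6.88
position: [0.6862, 0.0114, -0.0272]
tool_rot: [-3.142, -0.0, 1.484]
force: [-0.7, 0.2, -0.5]
grip_width: -0.0002
```

```bash
cat >> h.py <<'E'
def near(cam="side"):
    q=bot.grab_frame(cam);D=cloud(q);f=q["frame"].astype(int).max(-1);P=np.array(bot.observe()["position"])*1000
    n=D[...,2]; m=(n>.006)&(n<.027)&(abs(D[...,0]*1000-P[0])<70)&(D[...,1]*1000<P[1]+75)&(D[...,1]*1000>P[1]-75)
    k,lab,st,_=cv2.connectedComponentsWithStats(m.astype(np.uint8))
    for i in range(1,k):
        if st[i,4]<15: continue
        r=cv2.minAreaRect(D[lab==i][:,:2].astype(np.float32)*1000); print(cam,st[i,4],np.round(r[0]),np.round(r[1]),round(r[2],1),np.round(q["frame"][lab==i].mean(0)))
    return q
E
python3 - <<'E'
from h import *
W,B=path(A,KA,10,z=-29); rows(W[10:20]); print(B[9])
print(np.round(T0+B[9][0]*tx+B[9][1]*ty)); near("top")
q=near(); f=q["frame"][150:300,180:400];cv2.imwrite('pics/c4.png',cv2.resize(f,None,fx=3.5,fy=3.5,interpolation=cv2.INTER_CUBIC)[:,:,::-1])
E
```

```text
pos [686.  11. -27.] heading deg -5.0
-12 1 2 0.04; -22 1 2 0.07; -32 -0 2 0.11; -42 -1 2 0.11; -52 -2 2 0.11; -62 -3 2 0.11; -72 -4 2 0.11; -82 -5 2 0.11; -92 -6 2 0.11; -102 -7 2 0.11
(np.float64(69.0), np.float64(218.0), -5)
[684. -17.]
side 100 [679.   2.] [55. 36.] 19.8 [59. 59. 59.]
```

View pics/c4.png

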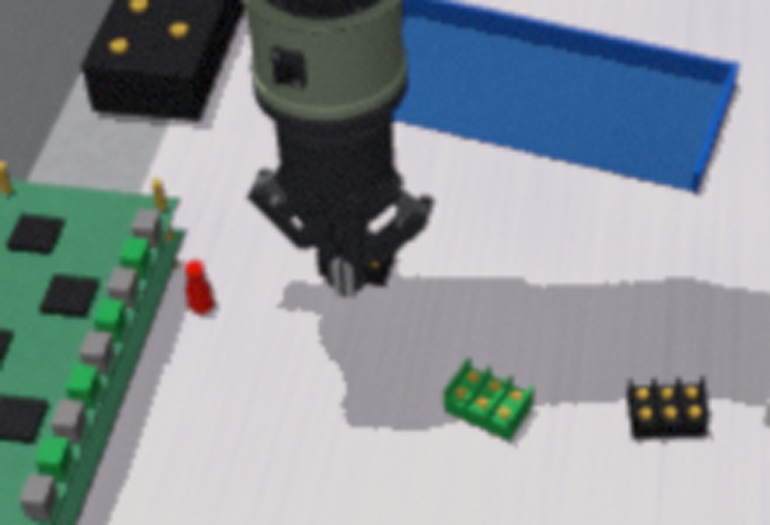

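The block is moving with the fingers (block at 320–392, fingers at 328–360 in the crop), but it sits a few mm toward −x. I'll back off slightly and measure its pose.

Request:
move_arm:
  moves: "6 0 0 0; 14 0 0 0; 22 0 0 0; 30 0 0 0; 34 0 0 0; 34 0 -15 0; 34 0 -30 0; 34 0 -45 0; 34 0 -55 0; 34 0 -55 0"

```text
clock: 7.82
position: [0.6908, 0.0457, 0.0315]
tool_rot: [3.137, -0.001, 1.487]
force: [-0.1, 0.4, -0.3]
grip_width: 0.0
```

Run:
```python
from h import *
near(); near("top")
```

```text
side 151 [676. -15.] [31. 34.] 85.3 [57. 50. 37.]
```

Visible edge x=659 with rotation −4.7° gives a centre of about (684,−16), exactly as planned, so the apparent offset was parallax. Continuing.

Run:
```python
from h import *
W,B=path(A,KA,10,z=-28); print(W[9]); rows([W[9]]+W[10:22])
```

```text
[np.float64(686.4881778459834), np.float64(9.368146757107594), -28, np.float64(-0.08869445926043912)]
pos [689.  46.  29.] heading deg -4.8
-36 0 57 0.01; -46 0 57 0.04; -56 0 57 0.07; -66 -1 57 0.11; -76 -2 57 0.11; -86 -3 57 0.11; -96 -4 57 0.11; -106 -5 57 0.11; -116 -6 57 0.11; -126 -7 57 0.11; -136 -8 57 0.11; -146 -9 57 0.11; -156 -10 57 0.11
```

Request:
move_arm:
  moves: "0 0 20 0; 0 0 42 0; 0 0 57 0; 0 0 57 0; -14 0 57 0; -27 0 57 0.01; -38 0 57 0.02; -48 0 57 0.05; -58 0 57 0.08; -68 -1 57 0.11"

```text
clock: 8.75
position: [0.6824, -0.0229, -0.029]
tool_rot: [3.141, -0.0, 1.374]
force: [1.0, 1.0, -0.1]
grip_width: 0.0
```

Run:
```python
from h import *
W,B=path(A,KA,10,z=-28); rows(W[13:31]); tip()
```

```text
pos [682. -23. -29.] heading deg -11.3
-7 0 -1 -0.01; -17 1 -1 -0.01; -27 1 -1 -0.01; -37 1 -1 -0.01; -47 1 -1 -0.01; -57 1 -1 -0.01; -67 1 -1 -0.01; -77 1 -1 -0.01; -87 1 -1 -0.01; -97 1 -1 -0.01; -107 1 -1 -0.01; -117 1 -1 -0.01; -127 1 -1 -0.01; -137 1 -1 -0.01; -147 1 -1 -0.01; -157 1 -1 -0.01; -167 1 -1 -0.01; -177 1 -1 -0.01
rep [ 0.6824 -0.0229 -0.029 ] tip z lowest [0.006 0.006 0.007 0.007 0.007 0.007] x [0.664 0.696] y [-0.033 -0.009] F [ 1.   1.  -0.1]
```

Request:
move_arm:
  moves: "-9 0 0 0; -19 1 0 0; -30 1 0 0; -41 1 0 0; -52 1 0 0; -63 1 0 0; -74 1 0 0; -85 1 0 0; -95 1 0 0; -102 1 0 0"

```text
clock: 9.63
position: [0.6635, -0.1235, -0.0292]
tool_rot: [-3.141, 0.0, 1.377]
force: [0.5, 0.6, -0.4]
grip_width: 0.0001
```

Run:
```python
from h import *
W,B=path(A,KA,10,z=-28); rows([W[23],W[-1]])
near();near("top")
```

```text
pos [ 663. -124.  -29.] heading deg -11.1
-5 -0 -1 -0.00; -75 0 -1 -0.00
side 99 [ 656. -132.] [54. 38.] 13.0 [54. 53. 53.]
```

Request:
move_arm:
  moves: "-9 0 0 0; -19 0 0 0; -29 0 0 0; -39 0 0 0; -49 0 0 0; -58 0 0 0; -66 0 0 0; -72 0 0 0; -76 0 0 0; -77 0 0 0"

```text
clock: 10.57
position: [0.6488, -0.1983, -0.0293]
tool_rot: [-3.142, 0.0, 1.377]
force: [-0.5, 0.3, -0.5]
grip_width: 0.0004
```

Request:
move_arm:
  moves: "8 0 0 0; 18 0 -2 0; 28 0 -20 0; 38 0 -40 0; 48 0 -60 0; 70 0 -90 0; 100 0 -110 0; 130 0 -110 0; 160 0 -110 0; 190 0 -110 0"

```text
clock: 11.4
position: [0.6857, -0.0074, 0.0816]
tool_rot: [3.141, -0.001, 1.379]
force: [0.4, -0.5, -0.2]
grip_width: -0.0003
```

Run:
```python
from h import *
q=bot.grab_frame("side");D=cloud(q);n=D[...,2];d=(D[...,:2]*1000-T0);X=d@tx;Y=d@ty
m=(n>.006)&(n<.03)&(abs(X)<125)&(Y>-50)&(Y<130); r=cv2.minAreaRect(D[m][:,:2].astype(np.float32)*1000);print(r,tr(r[0]),m.sum())
t=np.radians(10.2); rows([[*(Bc-62*hd(t)),60,t]]); show()
```

```text
((564.778076171875, -197.23574829101562), (90.41926574707031, 221.97817993164062), 55.35911560058594) [-14.  18.] 174
pos [686.   1.  81.] heading deg -10.6
100 -263 21 -0.36
2 159 (array([809., 160.]), array([119.,  13.]), 89.6, 159) rgb [62. 94. 78.] z 0.035
3 328 (array([ 840., -234.]), array([ 16., 169.]), 0.2, 328) rgb [23. 24. 25.] z 0.049
16 288 (array([ 660., -277.]), array([210., 105.]), 28.3, 288) rgb [ 96. 122. 185.] z 0.026
17 188 (array([ 645., -225.]), array([32., 53.]), 79.3, 188) rgb [84. 82. 71.] z 0.026
18 187 (array([574.,  96.]), array([32., 50.]), 69.0, 187) rgb [ 82. 128.  81.] z 0.026
20 183 (array([457.,  88.]), array([51., 32.]), 9.2, 183) rgb [101.  95.  78.] z 0.025
21 205 (array([354., 159.]), array([50., 32.]), 38.6, 205) rgb [156. 110. 172.] z 0.025
22 59 (array([375.,  86.]), array([34., 18.]), 4.3, 59) rgb [207. 204. 196.] z 0.026
tray (array([ 638., -233.]), array([130., 161.]), 79.0, 1587)
```

A is at (645,−225), wholly inside the tray (x'≈70, y'≈6). Now to block B.

Request:
move_arm:
  moves: "10 -27 0 -0.04; 20 -54 0 -0.08; 30 -81 0 -0.12; 41 -108 0 -0.16; 51 -135 0 -0.2; 61 -162 0 -0.24; 72 -189 0 -0.28; 82 -216 0 -0.32; 92 -243 0 -0.36; 100 -263 0 -0.36"

```text
clock: 12.33
position: [0.4442, 0.1395, 0.081]
tool_rot: [-3.141, -0.0, 1.743]
force: [1.4, -0.2, -0.4]
grip_width: -0.0002
```

Run:
```python
from h import *
t=np.radians(10.); rows([[*(Bc-62*hd(t)),-28,t]]); print(bot.observe()["position"])
```

```text
pos [444. 140.  81.] heading deg 9.9
8 4 109 -0.00
[0.44415029 0.13951657 0.08104204]
```

Request:
move_arm:
  moves: "8 4 10 0; 8 4 25 0; 8 4 40 0; 8 4 55 0; 8 4 70 0; 8 4 82 0; 8 4 90 0; 8 4 95 0; 8 4 95 0; 8 4 95 0"

```text
clock: 13.17
position: [0.4492, 0.1466, -0.0139]
tool_rot: [3.141, -0.0, 1.738]
force: [0.8, -0.4, -1.0]
grip_width: 0.0004
```

Run:
```python
from h import *
tip(); W,B=path(Bc,KB,10,z=-29); rows([[*(W[0][:2]-12*hd(W[0][3])),-28,W[0][3]]]+W[:9])
```

```text
rep [ 0.4492  0.1466 -0.0139] tip z lowest [0.018 0.022 0.023 0.023 0.023 0.023] x [0.435 0.462] y [0.144 0.159] F [ 0.8 -0.4 -1. ]
pos [449. 147. -14.] heading deg 9.6
-31 -3 14 -0.01; -43 -3 15 -0.01; -53 -3 15 -0.03; -63 -3 15 -0.06; -73 -2 15 -0.10; -83 -1 15 -0.11; -93 -0 15 -0.11; -103 1 15 -0.12; -113 2 15 -0.12; -123 3 15 -0.12
```

Offset is the same here (~36 mm). Going down and pushing B.

Request:
move_arm:
  moves: "0 -2 7 0; 0 -3 14 0; 0 -3 14 0; -16 -3 14 0; -31 -3 14 0; -43 -3 14 -0.01; -53 -3 14 -0.03; -63 -3 14 -0.06; -73 -2 14 -0.1; -83 -1 14 -0.11"

```text
clock: 14.05
position: [0.462, 0.0637, -0.0283]
tool_rot: [-3.141, -0.0, 1.85]
force: [0.5, 0.5, -0.8]
grip_width: -0.0002
```

Run:
```python
from h import *
KB=KB[:-1]+[(280,-5),(296,-5)]
W,B=path(Bc,KB,10,z=-28); rows(W[4:17]);print(B[4],B[16]); tip();near()
```

```text
pos [462.  64. -28.] heading deg 16.0
1 0 -0 -0.00; -9 0 -0 -0.00; -19 0 -0 -0.00; -29 0 -0 -0.01; -39 0 -0 -0.01; -49 0 -0 -0.01; -59 0 -0 -0.01; -69 1 -0 -0.01; -79 1 -0 -0.01; -89 1 -0 -0.02; -99 1 -0 -0.02; -109 1 -0 0.01; -119 1 -0 0.04
(np.float64(-153.0), np.float64(232.0), 16) (np.float64(-98.0), np.float64(125.0), 14)
rep [ 0.462   0.0637 -0.0283] tip z lowest [0.007 0.007 0.007 0.008 0.008 0.008] x [0.446 0.481] y [0.056 0.079] F [ 0.5  0.5 -0.8]
side 94 [473.  61.] [19. 50.] 64.5 [57. 58. 60.]
```

Request:
move_arm:
  moves: "-9 0 0 0; -19 0 0 0; -29 0 0 -0.01; -39 0 0 -0.01; -49 0 0 -0.01; -59 0 0 -0.01; -69 1 0 -0.01; -79 1 0 -0.01; -89 1 0 -0.02; -99 1 0 -0.02"

```text
clock: 14.98
position: [0.4903, -0.0317, -0.0282]
tool_rot: [3.142, -0.0, 1.868]
force: [-0.4, 1.0, 0.2]
grip_width: 0.0001
```

Run:
```python
from h import *
KB=KB[:-1]+[(280,-5),(296,-5)]
W,B=path(Bc,KB,10,z=-28); rows(W[15:]);print(B[14])
q=near(); near("top");f=q["frame"][130:290,240:460];cv2.imwrite('pics/c5.png',cv2.resize(f,None,fx=3.5,fy=3.5,interpolation=cv2.INTER_CUBIC)[:,:,::-1])
```

```text
pos [490. -32. -28.] heading deg 17.0
-10 0 -0 0.03; -20 0 -0 0.06; -30 -0 -0 0.09; -40 -1 -0 0.12; -50 -2 -0 0.15; -59 -3 -0 0.18; -69 -5 -0 0.21; -79 -7 -0 0.24; -89 -9 -0 0.27; -99 -12 -0 0.30; -108 -14 -0 0.33; -118 -17 -0 0.36; -127 -21 -0 0.38; -136 -24 -0 0.38
(np.float64(-106.0), np.float64(143.0), 17)
side 91 [506. -37.] [22. 62.] 59.8 [56. 55. 55.]
```

View pics/c5.png

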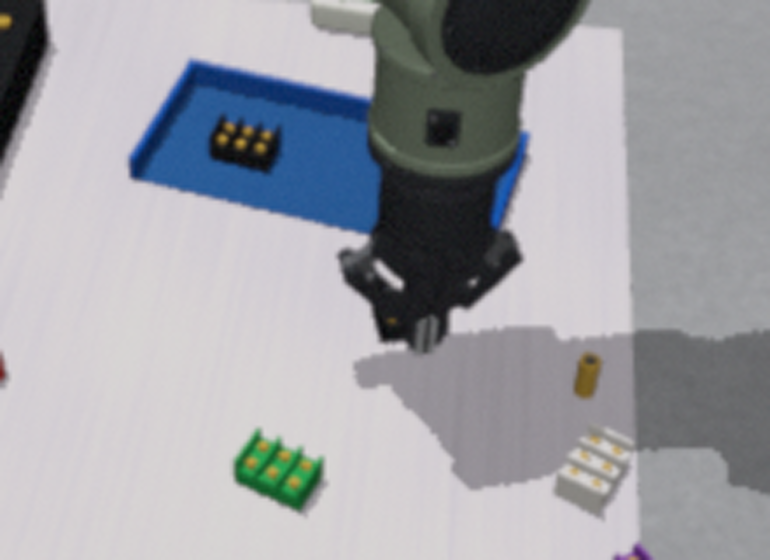

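A sits well inside the tray, and B is in front of the fingers (left edge 378, tips at 428) as planned. Continuing into the tray.

Request:
move_arm:
  moves: "-10 0 0 0.03; -20 0 0 0.06; -30 0 0 0.09; -40 -1 0 0.12; -50 -2 0 0.15; -59 -3 0 0.18; -69 -5 0 0.21; -79 -7 0 0.24; -89 -9 0 0.27; -99 -12 0 0.3"

```text
clock: 15.92
position: [0.5077, -0.1299, -0.0282]
tool_rot: [3.141, -0.0, 1.565]
force: [1.3, 0.5, 0.1]
grip_width: -0.0002
```

Run:
```python
from h import *
KB=KB[:-1]+[(280,-5),(306,-5)]
W,B=path(Bc,KB,10,z=-28); rows(W[25:]);print(B[24],B[-1]);near()
```

```text
pos [ 508. -130.  -28.] heading deg -0.3
-10 1 -0 0.02; -20 1 -0 0.05; -30 0 -0 0.08; -39 -1 -0 0.08; -49 -1 -0 0.08
(np.float64(-77.0), np.float64(48.0), 0) (np.float64(-72.0), np.float64(-2.0), -5)
side 48 [ 442. -154.] [62.  6.] 79.4 [ 35.  70. 129.]
side 105 [ 509. -136.] [40. 49.] 88.5 [56. 55. 53.]
```

Request:
move_arm:
  moves: "-8 0 0 0.02; -16 0 0 0.04; -24 0 0 0.06; -31 -1 0 0.08; -37 -1 0 0.08; -42 -1 0 0.08; -45 -1 0 0.08; -46 -1 0 0.08; -46 -1 0 0.08; -40 -1 0 0.08"

```text
clock: 16.8
position: [0.5063, -0.1696, -0.0282]
tool_rot: [-3.142, 0.0, 1.487]
force: [-1.7, -0.6, 0.3]
grip_width: 0.0002
```

Request:
move_arm:
  moves: "8 0 0 0; 18 0 -2 0; 28 0 -20 0; 38 0 -40 0; 50 0 -60 0; 75 0 -90 0; 110 0 -110 0; 145 0 -130 0; 180 0 -140 0; 215 0 -150 0"

```text
clock: 17.63
position: [0.524, 0.0484, 0.1232]
tool_rot: [3.14, -0.0, 1.489]
force: [1.0, -0.3, -0.6]
grip_width: 0.0002
```

Run:
```python
from h import *
p=show(); C=cloud(p)
q=bot.grab_frame("side");save(q,"s6.png")
for l in ["mouse","screwdriver","meter","standoff"]:
    for d in bot.pinpoint(p,l)[:1]:
        u,v=np.round(d["at"]).astype(int); print(l,round(d["conf"],2),u,v,np.round(C[v,u],3))
print(tr([645,-225]))
```

```text
2 309 (array([810., 105.]), array([230.,  14.]), 89.8, 309) rgb [62. 94. 78.] z 0.035
3 340 (array([ 839., -235.]), array([169.,  17.]), 89.3, 340) rgb [23. 23. 25.] z 0.049
12 43 (array([782.,  32.]), array([16., 16.]), 5.5, 43) rgb [148.  72.  72.] z 0.042
13 496 (array([ 575., -222.]), array([137., 294.]), 78.8, 496) rgb [ 94. 122. 190.] z 0.026
15 189 (array([ 644., -225.]), array([33., 51.]), 79.2, 189) rgb [83. 80. 70.] z 0.026
17 194 (array([ 506., -202.]), array([32., 50.]), 85.6, 194) rgb [86. 85. 75.] z 0.026
18 207 (array([354., 159.]), array([50., 32.]), 39.2, 207) rgb [152. 106. 168.] z 0.025
19 44 (array([372.,  88.]), array([32., 16.]), 14.1, 44) rgb [158. 156. 150.] z 0.025
tray (array([ 574., -220.]), array([131., 291.]), 78.7, 3803)
mouse 0.57 194 228 [0.472 0.34  0.034]
screwdriver 0.82 194 170 [0.649 0.373 0.021]
meter 0.69 453 239 [ 0.51  -0.414  0.037]
[70.  6.]
```

View pics/s6.png

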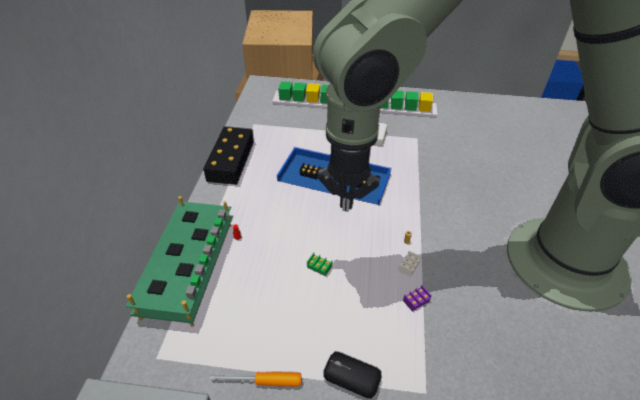

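B is at (506,−202), i.e. x'≈−71, y'≈3, wholly inside. In the side view, green (320,264), white (409,262), purple (417,298), standoff (408,237), red plug (237,231), mouse and screwdriver are where they were at the start. The arm is clear, so I'm handing in.

```bash
python3 -c "
from h import *
print(bot.observe()['force'],bot.job_done())"
```

```text
the job is handed in; nothing more can be done
[-0.32384529 -0.37629657  0.71809088] None
```

Both black blocks are swept flat into the blue tray, and I handed the job in at about 18 s of the 61 s allowed.

- **Where the blocks ended up:** In tray axes, where the inside is ±140 by ±65 mm, block A's centre is at about (70, 6) mm and block B's at about (−71, 3) mm. Both are wholly inside, and their measured top height (26 mm) matches a block lying flat.
- **What failed on the way:** The first sweep passed over block A without touching it. Both the side and wrist cameras showed the fingertips about 36–38 mm higher than the reported tip position. I lowered the tool to match what the cameras showed and repeated the push.
- **Forces:** In the readings at the end of each move, the force stayed under about 2 N.
- **Everything else:** The green block, the look-alikes, standoff, red plug, mouse and screwdriver look unmoved in the last side view, and the meter still measured within about 4 mm of its first position.
- **Checks that fell short:** In the last top view the arm hid the green block and part of the white look-alike. The standoff was not found there either. For those three I relied on the side view. The mouse and screwdriver readings shifted 8–10 mm from the first ones, which I took as network scatter because the arm never went near them.

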